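Bank the full coin canister and shut the keeper bar

TASK

One of the two look-alike square coin canisters on the service bench is full and the other empty: lift them to feel which is the full one, and stand it gently in the free bay of the sloping tray, in the middle of the bay with its base flat on the bay floor. Then swing the keeper bar across the bays until it snaps fully home into its detent, and let go of everything. Leave the empty canister standing upright on the bench and do not shift the tube in the other bay or the things lying about.

Things in the scene. Friction and masses are not known exactly. Their poses are not given: they have to be found in the camera images.
- tray: fixed black steel tray with two bays on a stand. Origin on the bench below the midpoint of the bay centres; x horizontal, the way the floor rises (away from the robot at yaw 0); y left; z up. Floor slopes 28 degrees, low side to the robot, 120 above the bench at the bay centres, 46 either side of the middle. Bays 90 wide, walls 18 high; lip 14 high, inner face 33 down the slope from the bay centres
- guard_rail (a point): middle of a 10 mm guard rail across the tray over both bays: 75 up the slope from the bay centres, 100 off the floor (square to it), 186 long, on two posts at the tray's sides. A gripper held vertically over a bay strikes it; one held square to the tray floor (tilted 28 degrees, fingers pointing down and away from the robot) clears it
- free_bay (a point): centre of the floor of the empty bay (thin flush rubber pad; left or right bay, drawn afresh). Tilted with the tray: x up the slope, y left across the bays, z square out of the floor. A canister stood here clears the shut bar by 11 mm
- canister_1_mid (a point): look-alike square lidded metal coin canister, 60 x 60 mm, 80 tall, flat sides, black lid flush with them. This point is its centre (40 above its underside); z its upright axis, x and y square to its sides. Starts upright on the bench. Of canister_1 and canister_2 one, drawn afresh, is full (0.53 to 0.67 kg), the other empty (0.15 to 0.18 kg); sight cannot tell
- canister_2_mid (a point): look-alike square lidded metal coin canister, 60 x 60 mm, 80 tall, flat sides, black lid flush with them. This point is its centre (40 above its underside); z its upright axis, x and y square to its sides. Starts upright on the bench. Of canister_1 and canister_2 one, drawn afresh, is full (0.53 to 0.67 kg), the other empty (0.15 to 0.18 kg); sight cannot tell
- keeper (a joint): keeper bar angle, rad: 0 is shut across the bays (end stop), grows to 1.7 as it opens down the slope; starts open at 0.8 to 1.4. Stiff hinge: stays where it is left (0.09 N m). From about 0.09 rad down the bar's end rides over a spring ball (crest about 0.045 rad, 6 to 10 N at the bar's end), then snaps to 0 and is held there
- keeper_hinge (a point): bar's hinge at its mid height, left front of the tray: 105 left of the middle, 45 down the slope from the bay centres, 42 off the tray floor. Axis square to that floor. Frame turns with the bar: -y runs along the bar, z out of the tray floor, +x is the side that faces the bays when shut. Flat steel bar 8 thick (x), 14 high (z), 218 long; its end shuts on a catch post right of the bays
- keeper_knob (a point): middle of the upright black pin on top of the keeper bar, 14 dia, 30 high, 165 from the hinge; this point is 22 above the bar's mid plane
- tube: grey cylinder standing in the other bay, square to the tray floor, 60 dia x 78 tall; origin at the centre of its underside. Leave it
- can: bystander, leave it: plain metal drink can, upright, 66 dia x 115 tall; origin at the centre of its underside, z up
- carton: bystander, leave it: cardboard carton 90 x 55 x 70 tall (x, y, z); origin at the centre of its underside, z up
- carton2: bystander, leave it: cardboard carton 120 x 80 x 90 tall (x, y, z); origin at the centre of its underside, z up
- coil: bystander, leave it: spare dark wire dispensing coil lying along its x, 160 long, 76 across and tall; origin at the centre of its underside, z up
- jug: bystander, leave it: white plastic bottle, upright, 80 dia x 170 tall; origin at the centre of its underside, z up
- tape: bystander, leave it: yellow roll of tape lying flat, 100 dia, 25 tall; origin at the centre of its underside, z up
- screwdriver: bystander, leave it: screwdriver lying along its x, about 200 long; origin at the centre of its underside, z up

How it is judged:
By the outcome, as a careful person would: the job done as asked, in the order asked, and still so for the second after the job is handed in, with the robot touching nothing.
It also fails if it takes over 70 s, if anything falls off the work surface, if the arm or the gripper's body presses on something with over 40 N, if the wrist force passes 120 N, or if a joint passes its speed limit or range.

ROBOT

A 6-joint arm with a two-finger parallel gripper is mounted at the origin on the work surface. World frame = base frame: x ahead of the robot, y to its left, z up, the work surface at z = 0. Lengths are in mm, angles in rad, forces in N, time in s.
With the tool pointing down it reaches from about 300 to 875 mm from the base axis. Payload 4.2 kg.
Tool frame: the origin (TCP) lies midway between the tips of the shut fingers; the grasp point (between the pads) lies 19 mm behind it; z points along the fingers, y is the direction in which the jaws open and shut (so a half turn about z gives the same grasp; the last joint's range is limited). The gripper opens to 85 mm and grips with 20 to 120 N. Pads are 22 mm wide; open, the fingers measure 114 mm over their backs; the gripper's body (76 mm by 85 mm) begins 54 mm behind the grasp point. The pads swing forward as they close: fully open they stand 13 mm farther back than shut.
Start: joints at [1.299, 0.32, 1.565, -0, 1.257, -0.02], TCP at [143.261, 556.882, 231.338] pointing down, gripper open.
Joint ranges: [-3.11, 3.11], [-0.84, 2.01], [0.21, 2.61], [-1.34, 4.49], [0.05, 2.63], [-2.56, 2.56]. Speed limits (rad/s): [2.57, 2.57, 3.14, 3.14, 3.14, 3.14].

INTERFACE

Orientations are given as a unit quaternion [w, x, y, z].
In Python, from plant import readout, optics, job gives the robot as it stands.
- The arm moves only by the shell command python3 -m creep 'ROWS' [OPENING]. ROWS is a JSON object of lists of equal length, an entry for each row: "xyz": the shift along the world's x, y, z in mm, a list of three; "turn": the turn, a rotation vector about the world's x, y, z in degrees, a list of three. A call has 1 to 20 rows; each row shifts and turns the commanded pose from where the row before left it; what a row does not reach is not made up. A row lasts 1/10 s, in which the tool goes at most 50 mm and 8.59 degrees, less where a joint would pass 70% of its speed; a pose out of reach is approached as far as the arm can. A call with a gripper value outside its range is refused whole. OPENING is the closure in counts, from 0 (fully open) to 255 (shut), set as the call begins (- or left out, the last holds). The fingers move at their own pace and stop on an object; the grip force is fixed at half the most. Time passes only in rows, so rows that do not move let the fingers close. It gives the time, the measured TCP pose, the force and the opening at its end, in the units of the state.
- readout.observe(): the state, without advancing time (a new reading comes with each control period).
- optics.snapshot(name): name is "side" or "top"; returns a dict with "frame" (400x640x3 uint8, blue, green, red), "intrinsics" (3x3 intrinsics, pixels), "distortion" ([k1, k2, p1, p2, k3] as OpenCV has them; the pictures are not rectified), "world_to_cam" (4x4, takes a point from world to camera coordinates). Camera axes: x right, y down, z forward; pixel columns grow to the right and rows downward; lengths in mm; the calibration is good to about 2 mm. A picture is of the moment at which its call begins. There is no depth.
- job.hand_in(): hands the job in, once; it reports no verdict.
The state is a dict: "clock": time; "q": joint angles; "joint_velocities": joint speeds; "joint_torque": joint torques, N m; "ee_pos": TCP position; "ee_rot": TCP orientation; "force": force on the tool from outside, world axes, zero at the start; "ft_torque": the same for the moment, N m; "width": finger opening in mm.
Only numpy, scipy, OpenCV 4.12 (cv2) and the standard library are available. Lean on these libraries where they do the work, as an engineer would, in place of code of your own. Each camera call takes 0.05 s, during which the arm holds its last target.

## Working session

There is one attempt and no reset: what is moved stays moved. The work goes in short steps, Python scripts to look and compute and a shell command to move; the robot and the scene stay as the last step left them, time stands still between calls to the robot, and variables do not carry over. Pictures are saved under pics/ and viewed, and the job is handed in when it is done.

```bash
ls; mkdir -p pics
python3 - <<'E'
from plant import readout, optics
import cv2,json
print(readout.observe())
for n in("side","top"):
    s=optics.snapshot(n); cv2.imwrite(f"pics/{n}0.png",s["frame"])
    print(n,s["intrinsics"],s["distortion"],s["world_to_cam"])
E
```

```text
pics
{'clock': 0.0, 'q': array([ 1.29900967e+00,  3.20318901e-01,  1.56566433e+00,  4.28978822e-06,
        1.25740745e+00, -1.99785560e-02]), 'joint_velocities': array([ 0.00096563,  0.00107532, -0.00081432, -0.00042757, -0.00137807,
        0.00026914]), 'joint_torque': array([ 1.01813450e-03, -4.15525246e+01, -2.34153181e+01,  1.28559527e-04,
        8.32307967e-03, -4.76849962e-06]), 'ee_pos': array([143.12384579, 556.41584687, 230.47245871]), 'ee_rot': array([-1.32704071e-04,  1.25572286e-01,  9.92084065e-01, -8.89168773e-04]), 'force': array([ 0.31125924, -0.64196913,  0.24788638]), 'ft_torque': array([0.03229239, 0.05866571, 0.03903439]), 'width': 85.24227316370884}
side [[366.61836647   0.         321.88136524]
 [  0.         366.61836647 206.71268176]
 [  0.           0.           1.        ]] [-0.03048214  0.          0.          0.          0.        ] [[ 8.85820772e-01 -4.64010759e-01  3.94654707e-03 -5.12700011e+02]
 [-2.93157396e-01 -5.66205006e-01 -7.70370452e-01  2.90058420e+02]
 [ 3.59694732e-01  6.81253189e-01 -6.37584341e-01  8.39854555e+02]
 [ 0.00000000e+00  0.00000000e+00  0.00000000e+00  1.00000000e+00]]
top [[384.52487169   0.         318.21098272]
 [  0.         384.52487169 199.57515579]
 [  0.           0.           1.        ]] [0.01490147 0.         0.         0.         0.        ] [[-2.24794789e-03 -9.99984119e-01 -5.16802707e-03 -9.52670719e+00]
 [-9.96990226e-01  2.64165476e-03 -7.74823215e-02  5.64774258e+02]
 [ 7.74947432e-02  4.97829626e-03 -9.96980331e-01  1.18934067e+03]
 [ 0.00000000e+00  0.00000000e+00  0.00000000e+00  1.00000000e+00]]
```

View pics/side0.png

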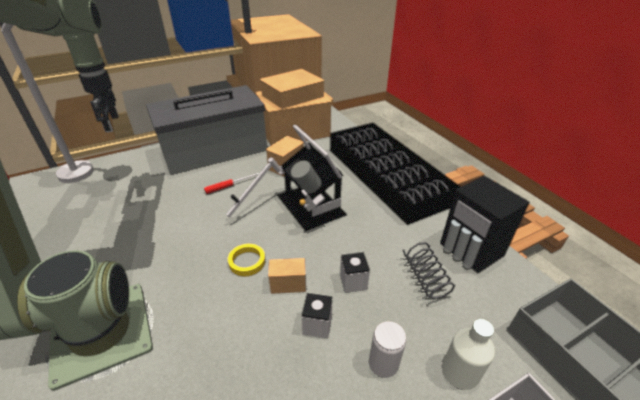

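View pics/top0.png

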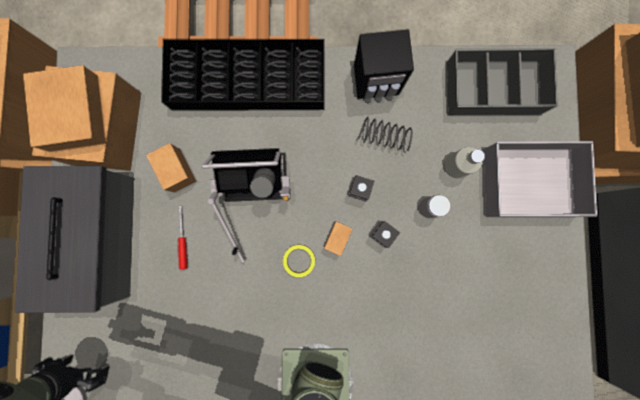

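Top view: canisters near (361,187) and (384,234), tray near (247,175), tube in its right bay (262,183), so the left bay is free. I'll zoom in next.

```bash
cat > h.py <<'E'
import numpy as np,cv2
from scipy.spatial.transform import Rotation as R
C={"side":(np.array([[366.61836647,0,321.88136524],[0,366.61836647,206.71268176],[0,0,1]]),np.array([-0.03048214,0,0,0,0.]),np.array([[8.85820772e-01,-4.64010759e-01,3.94654707e-03,-5.12700011e+02],[-2.93157396e-01,-5.66205006e-01,-7.70370452e-01,2.90058420e+02],[3.59694732e-01,6.81253189e-01,-6.37584341e-01,8.39854555e+02]])),
"top":(np.array([[384.52487169,0,318.21098272],[0,384.52487169,199.57515579],[0,0,1]]),np.array([0.01490147,0,0,0,0.]),np.array([[-2.24794789e-03,-9.99984119e-01,-5.16802707e-03,-9.52670719e+00],[-9.96990226e-01,2.64165476e-03,-7.74823215e-02,5.64774258e+02],[7.74947432e-02,4.97829626e-03,-9.96980331e-01,1.18934067e+03]]))}
def proj(n,P):
    K,d,T=C[n]; P=np.asarray(P,float).reshape(-1,3)
    return cv2.projectPoints(P,cv2.Rodrigues(T[:,:3])[0],T[:,3],K,d)[0].reshape(-1,2)
def onz(n,uv,z):
    K,d,T=C[n]; x=cv2.undistortPoints(np.array([[uv]],float),K,d)[0,0]
    r=T[:,:3].T@np.array([x[0],x[1],1]); o=-T[:,:3].T@T[:,3]
    return o+r*(z-o[2])/r[2]
def crop(n,img,x0,y0,w,h,f,out,draw=()):
    c=cv2.resize(img[y0:y0+h,x0:x0+w],None,fx=f,fy=f,interpolation=cv2.INTER_CUBIC)
    for line in draw:
        p=((proj(n,line)-[x0,y0]+.5)*f-.5)
        cv2.polylines(c,[np.round(p).astype(int).reshape(-1,1,2)],False,(0,255,0),1,cv2.LINE_AA)
    cv2.imwrite(out,c)
def box(c,yaw,w=60,h=80,d=60):
    r=R.from_euler('z',yaw,degrees=True).as_matrix()
    q=np.array([[1,1],[-1,1],[-1,-1],[1,-1],[1,1]])*[w/2,d/2]
    L=[]
    for z in(0,h): L.append(np.array([r@[a,b,0]for a,b in q])+[c[0],c[1],z])
    for i in range(4): L.append(np.array([L[0][i],L[1][i]]))
    return L
E
python3 - <<'E'
from h import *
s=cv2.imread("pics/side0.png");t=cv2.imread("pics/top0.png")
crop("top",t,330,165,80,90,8,"pics/a.png".replace("a","tcan"))
crop("side",s,285,235,100,110,6,"pics/scan.png")
crop("top",t,190,135,110,135,4.4,"pics/ttray.png")
crop("side",s,215,120,140,120,5,"pics/stray.png")
E
python3 - <<'E'
import cv2,sys;sys.path.insert(0,'.')
a=[cv2.imread('pics/'+n) for n in('tcan.png','scan.png','ttray.png','stray.png')]
print([x.shape for x in a])
E
```

```text
[(720, 640, 3), (660, 600, 3), (594, 484, 3), (600, 700, 3)]
```

```bash
python3 -m creep --help | head -20
```

```text
invalid input: not JSON, or not a number
```

View pics/tcan.png

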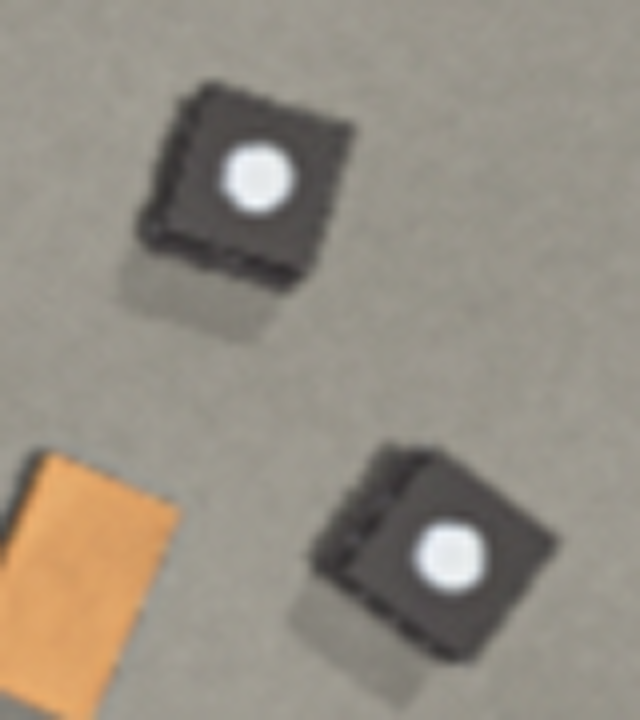

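View pics/scan.png

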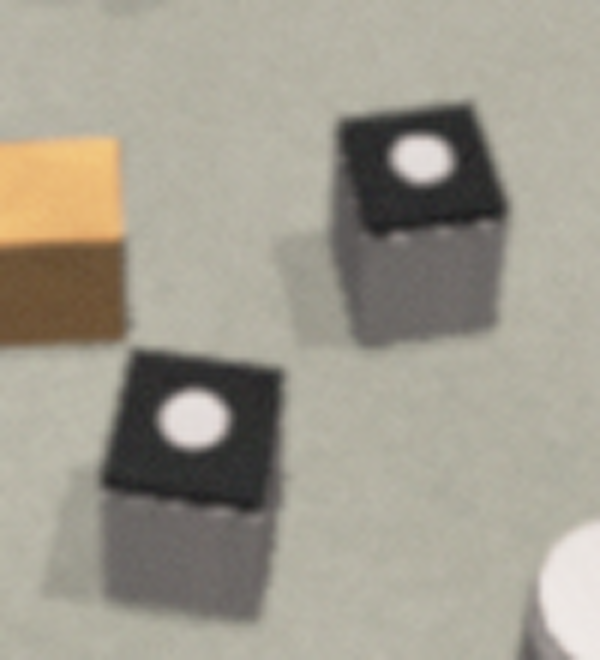

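View pics/ttray.png

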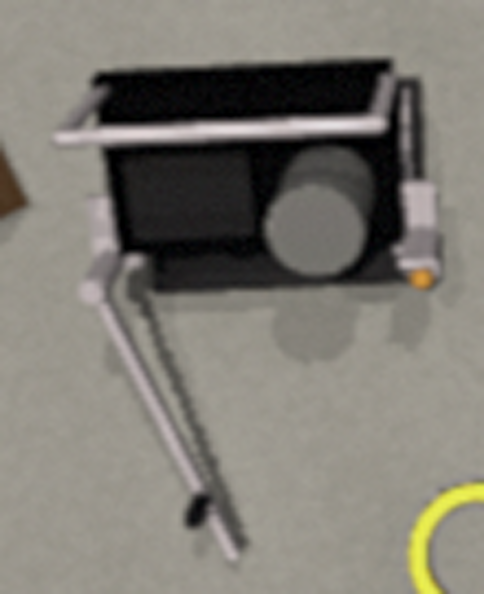

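View pics/stray.png

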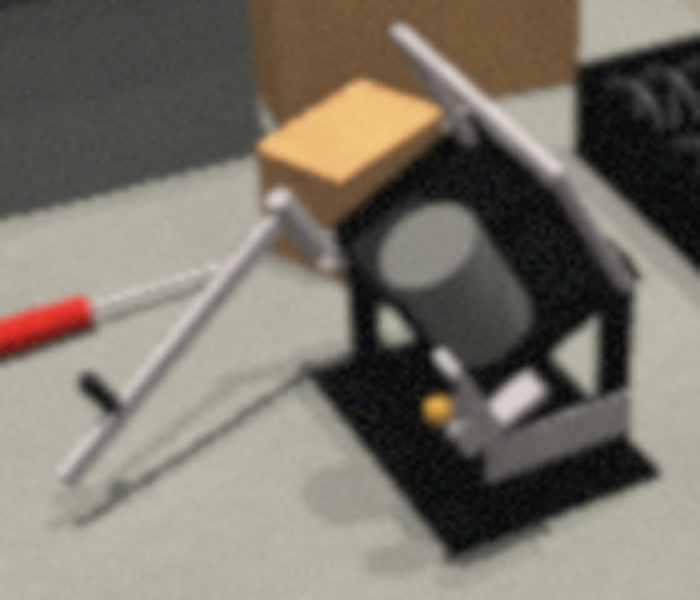

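```bash
cat > fit.py <<'E'
from h import *
from scipy.optimize import least_squares
def px(p,f,x0,y0): return (np.array(p,float)+.5)/f-.5+[x0,y0]
ts=lambda p:px(p,8,330,165); ss=lambda p:px(p,6,285,235)
tt=lambda p:px(p,4.4,190,135); st=lambda p:px(p,5,215,120)
s=28*np.pi/180
def trayT(p):
    Rz=R.from_euler('z',p[2]).as_matrix(); Rt=Rz@R.from_euler('y',-28,degrees=True).as_matrix()
    o=np.array([p[0],p[1],0])+Rz@[0,0,120]
    return o,Rt
def keep(p,th,l,dz=0,dx=0):
    o,Rt=trayT(p); h=o+Rt@[-45,105,42]
    # shut: bar along -y ; opens down-slope (-x): 
    Rk=Rt@R.from_euler('z',-th).as_matrix()
    return h+Rk@[dx,-l,dz]
if __name__=="__main__":
  for nm,o in {"A":[("top",[0,0,80],ts((258,178))),("side",[0,0,80],ss((422,158)))]+[("side",c,ss(q))for c,q in zip([(-30,30,80),(30,30,80),(30,-30,80),(-30,-30,80),(-30,-30,0),(30,-30,0)],[(340,122),(473,103),(506,210),(372,236),(368,345),(495,325)])],
   "B":[("top",[0,0,80],ts((451,556))),("side",[0,0,80],ss((195,419)))]+[("side",c,ss(q))for c,q in zip([(-30,30,80),(30,30,80),(30,-30,80),(-30,-30,80),(-30,-30,0),(30,-30,0)],[(134,350),(283,370),(262,510),(105,488),(107,600),(260,618)])]}.items():
    def f(p):
        Rz=R.from_euler('z',p[2]).as_matrix(); r=[]
        for n,c,q in o: r.append(proj(n,Rz@np.array(c,float)+[p[0],p[1],0])[0]-q)
        return np.concatenate(r)
    i=onz("top",o[0][2],80); best=min((least_squares(f,[i[0],i[1],a]) for a in(0,.5,1,-.5)),key=lambda r:r.cost)
    print(nm,best.x[:2],np.degrees(best.x[2]),np.round(best.fun,1), "topdisc",i,"sidedisc",onz("side",o[1][2],80))
  obs=[("top",(75*1,93,100),tt((58,138))),("top",(75,-93,100),tt((385,124))),("side",(75,93,100),st((400,30))),("side",(75,-93,100),st((562,172))),("top",(0,-46,78),tt((316,230))),("side",(0,-46,78),st((428,247)))]
  def f(p):
    o,Rt=trayT(p); r=[]
    for n,c,q in obs: r.append(proj(n,o+Rt@np.array(c,float))[0]-q)
    for n,q,l,z in [("top",tt((197,510)),165,22),("side",st((100,392)),165,22),("top",tt((235,555)),218,0),("side",st((68,472)),218,0)]:
        r.append(proj(n,keep(p,p[3],l,z))[0]-q)
    return np.concatenate(r)
  i=onz("top",(247,170),120)
  b=least_squares(f,[i[0],i[1],0,1.1],loss='soft_l1'); print(b.x,np.degrees(b.x[2]),np.round(f(b.x).reshape(-1,2),1))
E
python3 fit.py
```

```text
A [ 595.88179034 -143.99379121] -16.46983200714976 [ 0.6  0.8  0.3  0.5 -0.7 -0.5  0.1 -0.7  1.5 -0.8 -0.2 -1.4 -1.   1.
  0.5  0.7] topdisc [ 598.3360797  -142.25381919   80.        ] sidedisc [ 596.24216062 -142.18216153   80.        ]
B [ 454.41567181 -214.58519111] -36.25457625864314 [ 0.8  0.8  0.1  0.6 -0.6 -0.5  0.7 -0.5  0.6 -1.  -0.9 -1.1 -0.   0.4
  0.4  1.1] topdisc [ 456.85248192 -212.33405557   80.        ] sidedisc [ 454.92215299 -212.95847735   80.        ]
[6.20243205e+02 1.90222678e+02 4.33950156e-02 1.27328833e+00] 2.48635124612659 [[ 1.   0. ]
 [-1.5 -0. ]
 [ 0.6  0.2]
 [-0.4 -0.1]
 [ 0.   0.4]
 [ 0.5 -0.8]
 [-0.   0.1]
 [ 0.4 -0.3]
 [-0.2  0.2]
 [-0.2  1.3]]
```

Run:
```python
from h import *; from fit import *
s=cv2.imread("pics/side0.png");t=cv2.imread("pics/top0.png")
p=[620.2,190.2,.0434]; th=1.273
o,Rt=trayT(p)
L=[]
for yc in(46,-46): L.append([o+Rt@np.array([a,b+yc,0.]) for a,b in((-33,-45),(-33,45),(45,45),(45,-45),(-33,-45))])
L.append([o+Rt@[75,93,100.],o+Rt@[75,-93,100.]])
a=np.linspace(0,6.3,30)
L.append([o+Rt@[30*np.cos(q),-46+30*np.sin(q),78] for q in a]);L.append([o+Rt@[30*np.cos(q),-46+30*np.sin(q),0] for q in a])
L.append([keep(p,th,0),keep(p,th,218)]);L.append([keep(p,th,165,7),keep(p,th,165,37)])
B=box((596.5,-143),-16.5)+box((455,-213.3),-36.3)
def two(n,im,ra,rb,out):
    crop(n,im,*ra,"pics/x1.png",L+B); crop(n,im,*rb,"pics/x2.png",L+B)
    A,Bb=cv2.imread("pics/x1.png"),cv2.imread("pics/x2.png"); h=min(len(A),len(Bb)); cv2.imwrite(out,np.hstack([A[:h],Bb[:h]]))
two("top",t,(190,135,110,130,4),(330,165,80,87,4.5 if 0 else 6),"pics/ovt.png")
two("side",s,(215,120,140,120,3),(285,235,100,110,3.3),"pics/ovs.png")
```

```text
(no output)
```

View pics/ovt.png

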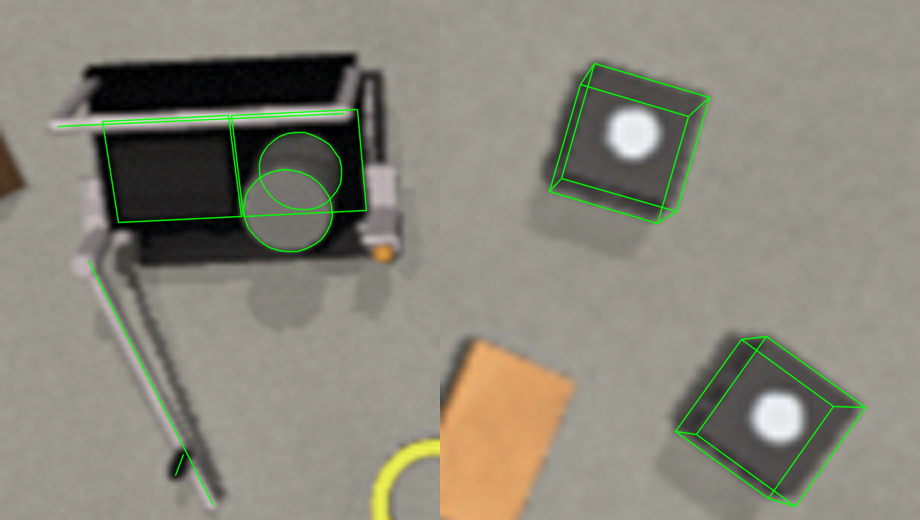

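View pics/ovs.png

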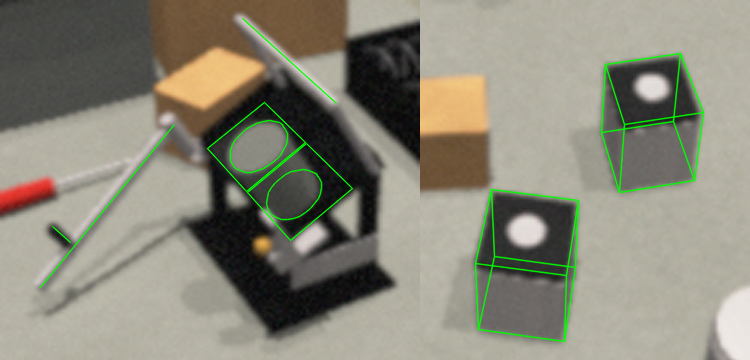

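Overlays agree to about 1 px. Canister A ≈ (597,-143) at yaw -16.5°, B ≈ (455,-213) at yaw -36.3°. Tray origin ≈ (620,190) at yaw 2.5°, keeper about 1.27 rad, left bay free. Moving over A.

```bash
python3 -m creep '{"xyz":[[23.9,-36.8,0],[23.9,-36.8,0],[23.9,-36.8,0],[23.9,-36.8,0],[23.9,-36.8,0],[23.9,-36.8,0],[23.9,-36.8,0],[23.9,-36.8,0],[23.9,-36.8,0],[23.9,-36.8,0],[23.9,-36.8,0],[23.9,-36.8,0],[23.9,-36.8,0],[23.9,-36.8,0],[23.9,-36.8,0],[23.9,-36.8,0],[23.9,-36.8,0],[23.9,-36.8,0],[23.9,-36.8,0],[0,0,0]],"turn":[[0,0,-4.85],[0,0,-4.85],[0,0,-4.85],[0,0,-4.85],[0,0,-4.85],[0,0,-4.85],[0,0,-4.85],[0,0,-4.85],[0,0,-4.85],[0,0,-4.85],[0,0,-4.85],[0,0,-4.85],[0,0,-4.85],[0,0,-4.85],[0,0,-4.85],[0,0,-4.85],[0,0,-4.85],[0,0,-4.85],[0,0,-4.85],[0,0,0]]}' 0
cat > obs.py <<'E'
from plant import readout
from h import *
s=readout.observe()
q=s['ee_rot'];M=R.from_quat([q[1],q[2],q[3],q[0]]).as_matrix()
print(s['clock'],'q',np.round(s['q'],3),'pos',np.round(s['ee_pos'],1),'F',np.round(s['force'],2),'w',round(s['width'],1))
print('tool y',np.round(M[:,1],3),'z',np.round(M[:,2],3),'yaw y',np.degrees(np.arctan2(M[1,1],M[0,1])).round(2))
E
python3 obs.py
```

```text
clock: 2.1
ee_pos: [599.4, -146.7, 229.8]
ee_rot: [0.001, 0.803, 0.596, -0.0]
force: [-0.6, 0.1, 0.7]
width: 85.4
2.1 q [-0.258  0.387  1.466 -0.002  1.288  0.037] pos [ 599.4 -146.7  229.8] F [-0.59  0.08  0.66] w 85.4
tool y [ 0.957 -0.29   0.001] z [ 0.    -0.002 -1.   ] yaw y -16.87
```

```bash
python3 -m creep '{"xyz":[[0,0,-30],[0,0,-35],[0,0,-35],[0,0,-20],[0,0,0],[0,0,0]],"turn":[[0,0,0.4],[0,0,0],[0,0,0],[0,0,0],[0,0,0],[0,0,0]]}'
python3 obs.py
python3 - <<'E'
from h import *
from plant import optics,readout
p=readout.observe()['ee_pos'];print(p)
s=optics.snapshot("side")["frame"];t=optics.snapshot("top")["frame"]
B=box((597,-143),-16.5)
crop("top",t,320,150,80,80,5,"pics/x1.png",B);crop("side",s,310,190,80,110,5,"pics/x2.png",B)
a,b=cv2.imread("pics/x1.png"),cv2.imread("pics/x2.png");cv2.imwrite("pics/d1.png",np.hstack([a,b[:400]]) if 0 else np.hstack([cv2.copyMakeBorder(a,0,150,0,0,0),b]))
E
```

```text
clock: 2.7
ee_pos: [597.4, -141.9, 111.7]
ee_rot: [-0.0, 0.799, 0.601, 0.0]
force: [0.2, 0.9, 0.5]
width: 85.4
2.7 q [-0.252  0.474  1.64   0.     1.028  0.03 ] pos [ 597.4 -141.9  111.7] F [0.22 0.94 0.54] w 85.4
tool y [ 0.961 -0.278 -0.   ] z [-0.  0. -1.] yaw y -16.14
[ 597.38356973 -141.92957581  111.6543047 ]
```

View pics/d1.png

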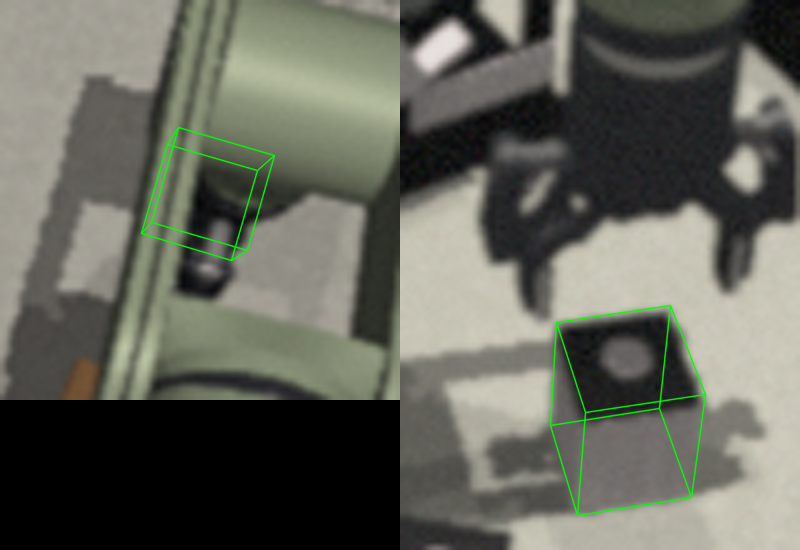

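The side view shows the fingers straddling canister A, with its lid near (625,355) in the crop, and the model box matches. Descending and closing.

```bash
python3 -m creep '{"xyz":[[0,0,-25],[0,0,-30],[0,0,-20],[0,0,-8],[0,0,0],[0,0,0]],"turn":[[0,0,0],[0,0,0],[0,0,0],[0,0,0],[0,0,0],[0,0,0]]}'; python3 -m creep '{"xyz":[[0,0,0],[0,0,0],[0,0,0],[0,0,0],[0,0,0],[0,0,0],[0,0,0],[0,0,0]],"turn":[[0,0,0],[0,0,0],[0,0,0],[0,0,0],[0,0,0],[0,0,0],[0,0,0],[0,0,0]]}' 255; python3 obs.py
```

```text
clock: 3.4
ee_pos: [598.5, -142.6, 29.9]
ee_rot: [0.001, 0.8, 0.601, 0.001]
force: [0.3, -0.5, 1.0]
width: 85.4
clock: 4.2
ee_pos: [598.4, -142.6, 29.9]
ee_rot: [0.001, 0.8, 0.601, 0.001]
force: [0.6, -0.7, 6.7]
width: 59.2
4.2 q [-0.253  0.563  1.723  0.     0.852  0.03 ] pos [ 598.4 -142.6   29.9] F [ 0.64 -0.73  6.73] w 59.2
tool y [ 0.96  -0.279  0.003] z [ 0.003 -0.001 -1.   ] yaw y -16.18
```

```bash
python3 -m creep '{"xyz":[[0,0,5],[0,0,15],[0,0,15],[0,0,5],[0,0,0],[0,0,0],[0,0,0],[0,0,0]],"turn":[[0,0,0],[0,0,0],[0,0,0],[0,0,0],[0,0,0],[0,0,0],[0,0,0],[0,0,0]]}'; python3 obs.py;  python3 -m creep '{"xyz":[[0,0,0],[0,0,0]],"turn":[[0,0,0],[0,0,0]]}' ; python3 obs.py
```

```text
clock: 5.0
ee_pos: [596.9, -142.2, 67.6]
ee_rot: [-0.001, 0.8, 0.601, -0.0]
force: [-0.3, 0.4, -1.7]
width: 59.6
5.0 q [-0.253  0.519  1.688 -0.     0.935  0.03 ] pos [ 596.9 -142.2   67.6] F [-0.28  0.4  -1.66] w 59.6
tool y [ 0.96  -0.279 -0.001] z [-0.001  0.    -1.   ] yaw y -16.18
clock: 5.2
ee_pos: [597.3, -142.3, 68.1]
ee_rot: [-0.0, 0.8, 0.601, -0.0]
force: [0.4, 0.1, -1.4]
width: 59.5
5.2 q [-0.253  0.519  1.688  0.     0.935  0.03 ] pos [ 597.3 -142.3   68.1] F [ 0.41  0.1  -1.38] w 59.5
tool y [ 0.96  -0.279 -0.   ] z [-0.  0. -1.] yaw y -16.18
```

Weight is about 1.5–2 N, so A is the empty one. Setting it back gently.

```bash
python3 -m creep '{"xyz":[[0,0,-12],[0,0,-14],[0,0,-7],[0,0,-4],[0,0,-2],[0,0,-1],[0,0,0]],"turn":[[0,0,0],[0,0,0],[0,0,0],[0,0,0],[0,0,0],[0,0,0],[0,0,0]]}'; python3 obs.py;  python3 -m creep '{"xyz":[[0,0,0],[0,0,0],[0,0,0],[0,0,0],[0,0,0]],"turn":[[0,0,0],[0,0,0],[0,0,0],[0,0,0],[0,0,0]]}' 0; python3 obs.py
```

```text
clock: 5.9
ee_pos: [596.2, -142.0, 30.0]
ee_rot: [-0.001, 0.8, 0.601, -0.001]
force: [-5.7, 2.1, 11.5]
width: 59.3
5.9 q [-0.253  0.562  1.725 -0.     0.857  0.03 ] pos [ 596.2 -142.    30. ] F [-5.67  2.15 11.46] w 59.3
tool y [ 0.96  -0.279 -0.002] z [-0.002  0.    -1.   ] yaw y -16.18
clock: 6.4
ee_pos: [597.4, -142.3, 28.1]
ee_rot: [-0.0, 0.8, 0.601, -0.0]
force: [0.4, 0.1, -0.4]
width: 85.3
6.4 q [-0.253  0.565  1.725 -0.     0.852  0.03 ] pos [ 597.4 -142.3   28.1] F [ 0.37  0.11 -0.39] w 85.3
tool y [ 0.96  -0.279 -0.   ] z [-0.  0. -1.] yaw y -16.18
```

```bash
python3 -m creep '{"xyz":[[0,0,20],[0,0,40],[0,0,40],[-8,-4,15],[-33,-17,0],[-33,-17,0],[-33,-17,0],[-27,-12,0],[-8,-4,0],[0,0,-10],[0,0,0],[0,0,0]],"turn":[[0,0,0],[0,0,0],[0,0,0],[0,0,-4],[0,0,-4],[0,0,-4],[0,0,-4],[0,0,-4.1],[0,0,0],[0,0,0],[0,0,0],[0,0,0]]}'; python3 obs.py
python3 - <<'E'
from h import *
from plant import optics,readout
s=optics.snapshot("side")["frame"]
B=box((455.3,-213),-36.3)+box((597,-143),-16.5)
crop("side",s,270,190,130,150,4,"pics/d2.png",B)
E
```

```text
clock: 7.6
ee_pos: [456.4, -212.9, 132.7]
ee_rot: [-0.0, 0.892, 0.452, 0.0]
force: [1.7, 0.2, 1.5]
width: 85.4
7.6 q [-0.459  0.296  1.871  0.     0.974  0.172] pos [ 456.4 -212.9  132.7] F [1.69 0.21 1.45] w 85.4
tool y [ 0.807 -0.591 -0.   ] z [-0.  0. -1.] yaw y -36.2
```

View pics/d2.png

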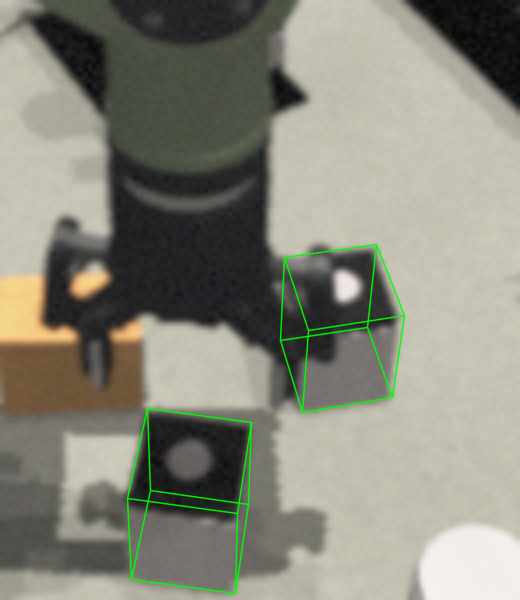

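A stands upright in its original place at crop (340,330). B at (190,500) sits between the fingers.

```bash
python3 -m creep '{"xyz":[[0,0,-20],[0,0,-35],[0,0,-30],[0,0,-15],[0,0,-4],[0,0,0],[0,0,0]],"turn":[[0,0,0],[0,0,0],[0,0,0],[0,0,0],[0,0,0],[0,0,0],[0,0,0]]}'; python3 -m creep '{"xyz":[[0,0,0],[0,0,0],[0,0,0],[0,0,0],[0,0,0],[0,0,0],[0,0,0],[0,0,0]],"turn":[[0,0,0],[0,0,0],[0,0,0],[0,0,0],[0,0,0],[0,0,0],[0,0,0],[0,0,0]]}' 255; python3 obs.py
python3 -m creep '{"xyz":[[0,0,5],[0,0,15],[0,0,15],[0,0,5],[0,0,0],[0,0,0],[0,0,0],[0,0,0]],"turn":[[0,0,0],[0,0,0],[0,0,0],[0,0,0],[0,0,0],[0,0,0],[0,0,0],[0,0,0]]}'; python3 obs.py
```

```text
clock: 8.35
ee_pos: [456.5, -213.5, 30.2]
ee_rot: [0.001, 0.892, 0.452, 0.001]
force: [-0.1, -0.8, -0.1]
width: 85.5
clock: 9.15
ee_pos: [455.9, -213.5, 30.5]
ee_rot: [0.001, 0.892, 0.452, 0.001]
force: [-0.9, -0.1, 5.8]
width: 59.5
9.15 q [-0.461  0.429  1.991  0.     0.72   0.172] pos [ 455.9 -213.5   30.5] F [-0.85 -0.12  5.81] w 59.5
tool y [ 0.806 -0.592  0.002] z [ 0.002 -0.001 -1.   ] yaw y -36.29
clock: 9.95
ee_pos: [454.9, -213.1, 68.7]
ee_rot: [-0.001, 0.892, 0.452, -0.0]
force: [0.1, -0.6, -5.8]
width: 59.3
9.95 q [-0.461  0.374  1.952 -0.     0.817  0.172] pos [ 454.9 -213.1   68.7] F [ 0.1  -0.59 -5.77] w 59.3
tool y [ 0.806 -0.592 -0.001] z [-0.001  0.001 -1.   ] yaw y -36.27
```

B weighs about 6 N, so it is the full one. Working out the move to a pose above the free bay.

```bash
cat > tgt.py <<'E'
from fit import *
from plant import readout
P=[620.2,190.2,.0434]
def goal(off,yaw=0,p=P):  # off in tray frame from bay midpoint; yaw of tool y about floor normal
    o,Rt=trayT(p); M=Rt@R.from_euler('z',yaw).as_matrix()
    G=np.column_stack([np.cross(M[:,0],-M[:,2]),M[:,0],-M[:,2]])
    return o+Rt@np.array(off,float),G
def cur():
    s=readout.observe();q=s['ee_rot'];return s['ee_pos'],R.from_quat([q[1],q[2],q[3],q[0]]).as_matrix(),s
def delta(off,yaw=0,p=P):
    g,G=goal(off,yaw,p);c,M,s=cur()
    rv=R.from_matrix(G@M.T).as_rotvec(degrees=True)
    print('goal',g.round(1),'d',(g-c).round(1),'turn',rv.round(2),'|t|',np.linalg.norm(rv).round(1))
E
python3 -c "
from tgt import *
delta([0,46,140]);delta([0,46,30])"
```

```text
goal [552.5 233.3 243.6] d [ 97.6 446.4 175. ] turn [ -8.3  -27.38  37.97] |t| 47.5
goal [604.1 235.5 146.5] d [149.2 448.6  77.8] turn [ -8.3  -27.38  37.97] |t| 47.5
```

```bash
python3 -m creep '{"xyz":[[0,0,20],[0,0,40],[0,0,45],[0,0,45],[0,0,40],[8.1,37.2,0],[8.1,37.2,0],[8.1,37.2,0],[8.1,37.2,0],[8.1,37.2,0],[8.1,37.2,0],[8.1,37.2,0],[8.1,37.2,0],[8.1,37.2,0],[8.1,37.2,0],[8.1,37.2,0],[8.1,37.2,0],[0,0,-8],[0,0,-7],[0,0,0]],"turn":[[0,0,0],[0,0,0],[0,0,0],[0,0,0],[0,0,0],[-0.69,-2.28,3.16],[-0.69,-2.28,3.16],[-0.69,-2.28,3.16],[-0.69,-2.28,3.16],[-0.69,-2.28,3.16],[-0.69,-2.28,3.16],[-0.69,-2.28,3.16],[-0.69,-2.28,3.16],[-0.69,-2.28,3.16],[-0.69,-2.28,3.16],[-0.69,-2.28,3.16],[-0.69,-2.28,3.16],[0,0,0],[0,0,0],[0,0,0]]}'; python3 -m creep '{"xyz":[[0,0,0],[0,0,0],[0,0,0]],"turn":[[0,0,0],[0,0,0],[0,0,0]]}'; python3 obs.py
python3 - <<'E'
from tgt import *
from plant import optics
delta([0,46,140])
c,M,_=cur()
s=optics.snapshot("side")["frame"];t=optics.snapshot("top")["frame"]
q=np.array([[1,1],[-1,1],[-1,-1],[1,-1],[1,1]])*30
L=[np.array([c+M@[a,b,30.-h] for a,b in q]) for h in(0,80)]
o,Rt=trayT(P)
L.append([o+Rt@np.array([a,b+46,0.]) for a,b in((-33,-45),(-33,45),(45,45),(45,-45),(-33,-45))])
L.append([o+Rt@np.array([a,b+46,0.]) for a,b in((-30,-30),(-30,30),(30,30),(30,-30),(-30,-30))])
crop("side",s,215,80,150,150,4,"pics/p1.png",L)
crop("top",t,190,110,130,130,5,"pics/p1t.png",L)
E
```

```text
clock: 11.95
ee_pos: [550.9, 231.7, 241.5]
ee_rot: [0.167, 0.672, 0.701, 0.172]
force: [-0.4, -0.5, -5.1]
width: 59.5
clock: 12.25
ee_pos: [552.9, 232.5, 244.9]
ee_rot: [0.168, 0.672, 0.7, 0.176]
force: [0.5, -0.2, -5.6]
width: 59.3
12.25 q [ 0.486  0.16   1.846 -0.315  0.71   0.64 ] pos [552.9 232.5 244.9] F [ 0.53 -0.21 -5.61] w 59.3
tool y [0.881 0.036 0.471] z [ 0.471  0.02  -0.882] yaw y 2.34
goal [552.5 233.3 243.6] d [-0.3  0.8 -1.3] turn [-0.07  0.1   0.11] |t| 0.2
```

View pics/p1.png

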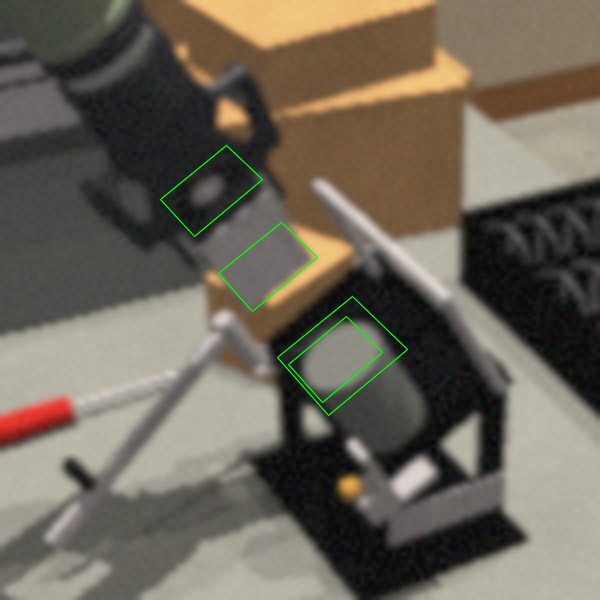

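View pics/p1t.png

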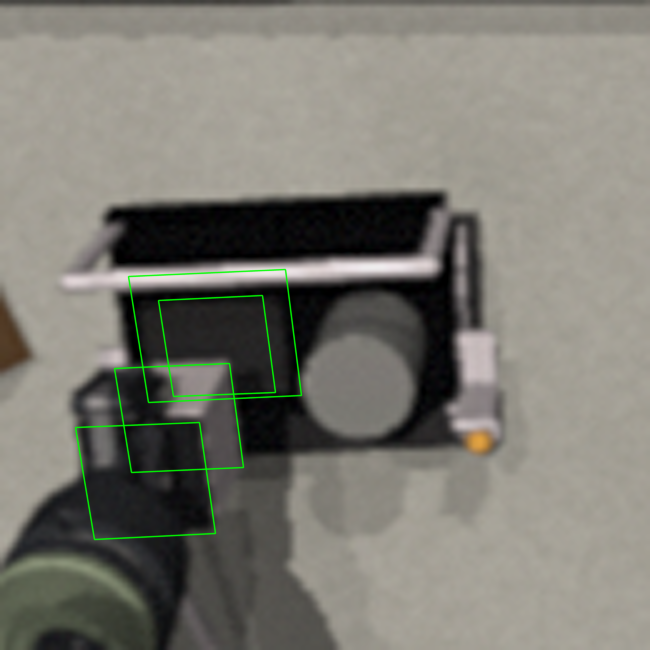

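Run:
```python
from tgt import *
t=cv2.imread("pics/top0.png").astype(float);s=cv2.imread("pics/side0.png").astype(float)
g=lambda im:np.clip(255*(im/255)**.45,0,255).astype(np.uint8)
crop("top",g(t),205,145,90,60,8,"pics/g1.png")
crop("side",g(s),265,140,80,80,7,"pics/g2.png")
```

```text
(no output)
```

View pics/g1.png

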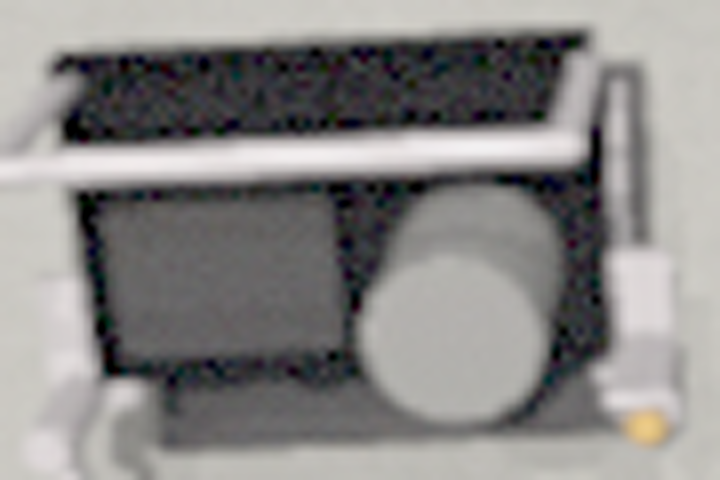

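View pics/g2.png

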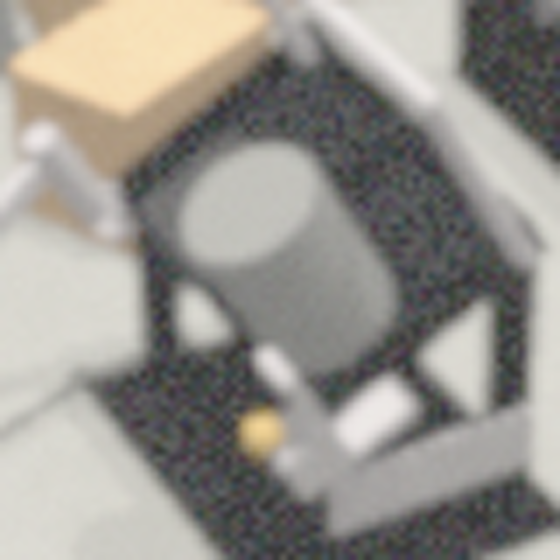

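Run:
```python
from tgt import *
o,Rt=trayT(P)
f=lambda q:((proj("top",o+Rt@np.array(q,float))[0]-[205,145]+.5)*8-.5).round(0)
for x in(-40,-33,-30,-20,0,20,40,45):print(x,f([x,46,0]),f([x,86,0]),f([x,6,0]))
print('lip top',f([-33,46,14]),f([-37,46,14]),'walls',f([0,91,18]),f([0,1,18]),f([0,-91,18]),'rail',f([75,0,100]),'tube top',f([0,-46,78]),'base',f([0,-46,0]))
```

```text
-40 [242. 376.] [133. 381.] [350. 371.]
-33 [239. 358.] [131. 363.] [348. 353.]
-30 [238. 351.] [129. 356.] [347. 346.]
-20 [235. 326.] [125. 331.] [344. 321.]
0 [228. 274.] [118. 279.] [338. 269.]
20 [220. 222.] [109. 227.] [331. 217.]
40 [213. 170.] [101. 175.] [325. 165.]
45 [211. 156.] [ 99. 161.] [323. 151.]
lip top [232. 373.] [234. 383.] walls [ 93. 298.] [344. 286.] [601. 274.] rail [282. 159.] tube top [455. 342.] base [481. 263.]
```

Run:
```python
from tgt import *
from plant import optics
c,M,_=cur()
s=optics.snapshot("side")["frame"];t=optics.snapshot("top")["frame"]
q=np.array([[1,1],[-1,1],[-1,-1],[1,-1],[1,1]])*30
L=[np.array([c+M@[a,b,30.-h] for a,b in q]) for h in(0,80)]+[[c+M@[a,b,30.],c+M@[a,b,-50.]] for a,b in q[:4]]
g=lambda im:np.clip(255*(im/255.)**.5,0,255).astype(np.uint8)
crop("side",g(s),245,105,60,60,8,"pics/x1.png");crop("side",g(s),245,105,60,60,6,"pics/x2.png",L);crop("top",g(t),200,175,50,50,8,"pics/x3.png",L)
a,b,c=[cv2.imread(f"pics/x{i}.png") for i in(1,2,3)]
a=cv2.resize(a,(400,400));b=cv2.resize(b,(400,400))
cv2.imwrite("pics/p2.png",np.hstack([b,c]))
```

```text
(no output)
```

View pics/p2.png

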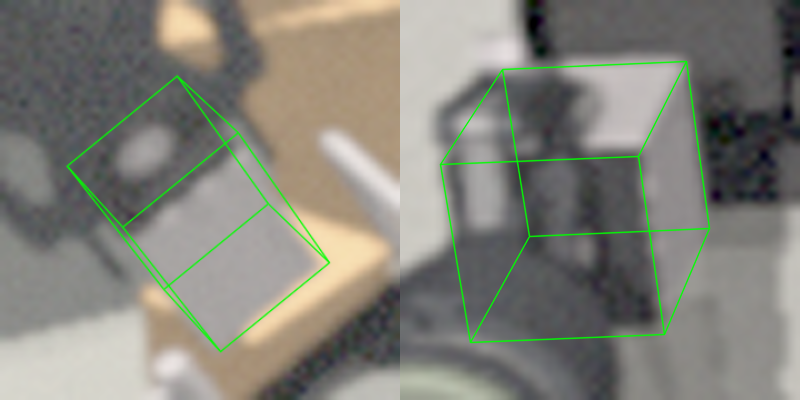

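Model box and held canister agree within about 1 px in both views. The pad shows the bay centre about 1 mm lower and 1 mm left of my fit, so I'll aim for (+1, 46.5) in my tray frame.

```bash
python3 -c "
from tgt import *
delta([1,46.5,40]);delta([1,46.5,30]); print(trayT(P)[1])"
```

```text
goal [600.3 235.9 155.8] d [ 47.6   3.  -88.8] turn [-0.06  0.08  0.07] |t| 0.1
goal [605.  236.1 147. ] d [ 52.3   3.2 -97.7] turn [-0.06  0.08  0.07] |t| 0.1
[[ 0.88211618 -0.04338638 -0.46902949]
 [ 0.0383079   0.99905837 -0.02036867]
 [ 0.46947156  0.          0.88294759]]
```

```bash
python3 -m creep '{"xyz":[[4,0.5,-7],[8,0.5,-15],[9,0.5,-17],[9,0.5,-17],[8,0.5,-15],[5.5,0.5,-10],[4,0,-7.5],[0,0,0],[0,0,0]],"turn":[[0,0,0],[0,0,0],[0,0,0],[0,0,0],[0,0,0],[0,0,0],[0,0,0],[0,0,0],[0,0,0]]}'; python3 -c "
from tgt import *
delta([1,46.5,30])"
```

```text
clock: 13.35
ee_pos: [600.3, 236.2, 156.2]
ee_rot: [0.168, 0.671, 0.7, 0.176]
force: [-0.1, 0.4, -4.7]
width: 59.5
goal [605.  236.1 147. ] d [ 4.7 -0.1 -9.2] turn [-0.06  0.09  0.04] |t| 0.1
```

```bash
python3 -m creep '{"xyz":[[0.7,0,-1.3],[0.7,0,-1.3],[0.7,0,-1.3],[0.7,0,-1.3],[0.5,0,-0.9],[0,0,0]],"turn":[[0,0,0],[0,0,0],[0,0,0],[0,0,0],[0,0,0],[0,0,0]]}'; python3 -m creep '{"xyz":[[0.5,0,-0.9],[0.5,0,-0.9],[0,0,0]],"turn":[[0,0,0],[0,0,0],[0,0,0]]}'
```

```text
clock: 13.95
ee_pos: [603.3, 236.0, 149.6]
ee_rot: [0.167, 0.671, 0.7, 0.175]
force: [-0.1, 0.3, -5.4]
width: 59.5
clock: 14.25
ee_pos: [604.4, 236.0, 147.8]
ee_rot: [0.167, 0.671, 0.7, 0.175]
force: [-0.4, -0.9, -4.8]
width: 59.4
```

```bash
python3 -m creep '{"xyz":[[0.5,0,-0.9],[0,0,0]],"turn":[[0,0,0],[0,0,0]]}';python3 -m creep '{"xyz":[[0.5,0,-0.9],[0,0,0]],"turn":[[0,0,0],[0,0,0]]}'; python3 -c "
from tgt import *
delta([1,46.5,30])"
```

```text
clock: 14.45
ee_pos: [604.5, 236.0, 147.7]
ee_rot: [0.168, 0.671, 0.7, 0.175]
force: [-4.9, -1.0, -0.8]
width: 59.3
clock: 14.65
ee_pos: [604.6, 235.9, 147.6]
ee_rot: [0.168, 0.671, 0.7, 0.175]
force: [-9.8, -1.9, 6.0]
width: 59.3
goal [605.  236.1 147. ] d [ 0.4  0.2 -0.7] turn [-0.04  0.08  0.07] |t| 0.1
```

```bash
python3 -m creep '{"xyz":[[-0.4,0,0.7],[0,0,0]],"turn":[[0,0,0],[0,0,0]]}';python3 -m creep '{"xyz":[[0,0,0],[0,0,0],[0,0,0],[0,0,0],[0,0,0]],"turn":[[0,0,0],[0,0,0],[0,0,0],[0,0,0],[0,0,0]]}' 0; python3 -c "
from tgt import *
from plant import optics
c,M,_=cur()
delta([1,46.5,150])
s=optics.snapshot('side')['frame']
q=np.array([[1,1],[-1,1],[-1,-1],[1,-1],[1,1]])*30
o,Rt=trayT(P)
L=[np.array([o+Rt@[a,b+46,h] for a,b in q]) for h in(0.,80.)]
crop('side',s,245,105,100,100,6,'pics/r1.png',L)"
```

```text
clock: 14.85
ee_pos: [604.5, 235.9, 147.6]
ee_rot: [0.168, 0.671, 0.7, 0.175]
force: [-6.8, -1.2, 3.2]
width: 59.2
clock: 15.35
ee_pos: [600.6, 234.0, 143.0]
ee_rot: [0.165, 0.673, 0.701, 0.17]
force: [-11.6, -2.3, -5.4]
width: 85.4
goal [548.7 233.6 252.9] d [-51.9  -0.4 109.9] turn [ 0.2  -0.55  0.22] |t| 0.6
```

View pics/r1.png

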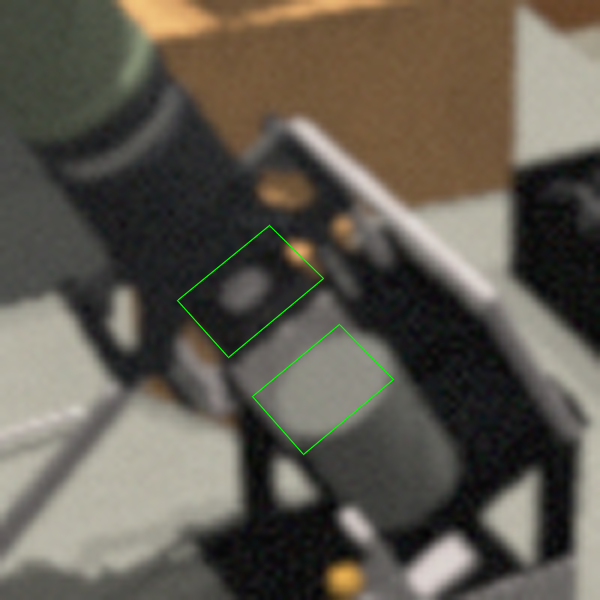

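On opening, the knuckle upslope pressed the guard rail: 13 N down the slope, with the TCP pushed back about 6 mm. The canister hasn't moved. Closing partway to about 72 mm to clear the rail, then retreating.

```bash
python3 -m creep '{"xyz":[[0,0,0],[0,0,0],[0,0,0]],"turn":[[0,0,0],[0,0,0],[0,0,0]]}' 40;  python3 -c "
from tgt import *
delta([1,46.5,150])"
```

```text
clock: 15.7
ee_pos: [605.3, 236.3, 147.2]
ee_rot: [0.168, 0.671, 0.7, 0.176]
force: [-2.9, -0.6, -1.6]
width: 72.3
goal [548.7 233.6 252.9] d [-56.6  -2.7 105.8] turn [-0.07  0.1   0.04] |t| 0.1
```

```bash
python3 -m creep '{"xyz":[[-2,0,3.7],[-4.7,-0.2,8.8],[-9.4,-0.4,17.7],[-14.1,-0.6,26.5],[-14.1,-0.6,26.5],[-14.1,-0.6,26.5],[0,0,0],[0,0,0]],"turn":[[0,0,0],[0,0,0],[0,0,0],[0,0,0],[0,0,0],[0,0,0],[0,0,0],[0,0,0]]}' ;  python3 -c "
from tgt import *
from plant import optics
c,M,_=cur()
delta([1,46.5,150])
s=optics.snapshot('side')['frame']
t=optics.snapshot('top')['frame']
q=np.array([[1,1],[-1,1],[-1,-1],[1,-1],[1,1]])*30
o,Rt=trayT(P)
L=[np.array([o+Rt@[a,b+46,h] for a,b in q]) for h in(0.,80.)]
crop('side',s,245,105,100,100,6,'pics/r2.png',L)
crop('top',t,200,135,100,90,6,'pics/r2t.png',L)"
```

```text
clock: 16.5
ee_pos: [547.1, 234.1, 258.6]
ee_rot: [0.168, 0.671, 0.7, 0.177]
force: [-0.7, 0.3, -0.7]
width: 71.7
goal [548.7 233.6 252.9] d [ 1.6 -0.5 -5.7] turn [-0.15  0.28  0.01] |t| 0.3
```

View pics/r2.png

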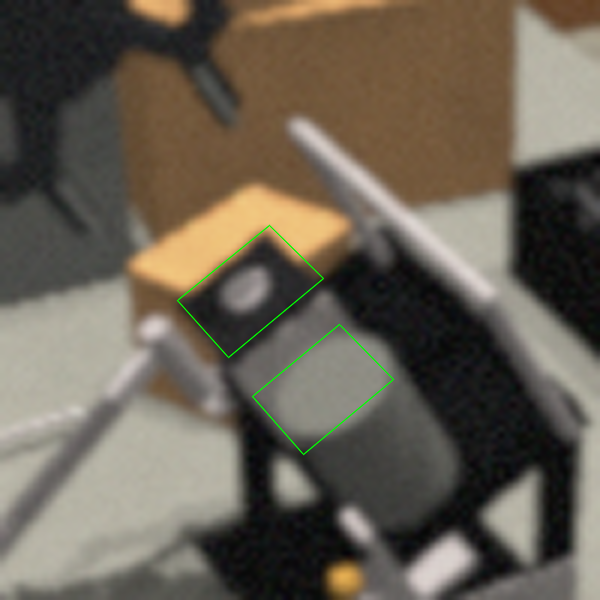

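View pics/r2t.png

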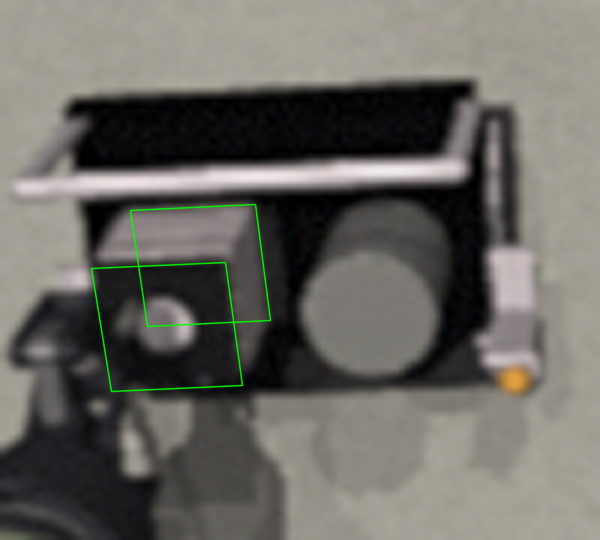

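The canister stands flat in the bay, its lid disc within about 1 px of the prediction in both views (side (245,290), top (167,325)). Next the keeper, with the fingers shut.

```bash
cat > kn.py <<'E'
from tgt import *
def kgoal(th,gap,z): # tray-frame TCP offset behind knob
    k=np.array([-45-165*np.sin(th),105-165*np.cos(th)]); n=np.array([np.cos(th),-np.sin(th)])
    q=k-n*gap; return [q[0],q[1],z]
E
python3 -c "
from kn import *
delta(kgoal(1.273,45,130),-1.273);delta(kgoal(1.273,45,57),-1.273)"
```

```text
goal [364.4 278.8 133.4] d [-182.1   45.2 -122.6] turn [ 34.2    1.51 -64.35] |t| 72.9
goal [398.7 280.3  68.9] d [-147.9   46.7 -187.1] turn [ 34.2    1.51 -64.35] |t| 72.9
```

```bash
python3 -m creep '{"xyz":[[-16.5,4.1,-11.1],[-16.5,4.1,-11.1],[-16.5,4.1,-11.1],[-16.5,4.1,-11.1],[-16.5,4.1,-11.1],[-16.5,4.1,-11.1],[-16.5,4.1,-11.1],[-16.5,4.1,-11.1],[-16.5,4.1,-11.1],[-16.5,4.1,-11.1],[-16.5,4.1,-11.1],[0,0,0],[0,0,0]],"turn":[[3.11,0.14,-5.85],[3.11,0.14,-5.85],[3.11,0.14,-5.85],[3.11,0.14,-5.85],[3.11,0.14,-5.85],[3.11,0.14,-5.85],[3.11,0.14,-5.85],[3.11,0.14,-5.85],[3.11,0.14,-5.85],[3.11,0.14,-5.85],[3.11,0.14,-5.85],[0,0,0],[0,0,0]]}' 255;python3 obs.py;  python3 -c "
from kn import *
delta(kgoal(1.273,45,57),-1.273)"
```

```text
clock: 17.9
ee_pos: [371.1, 274.8, 141.9]
ee_rot: [0.027, 0.958, 0.169, 0.232]
force: [-0.1, -0.2, -0.0]
width: 0.2
17.9 q [ 0.833  0.106  2.217 -0.638  0.564  2.558] pos [371.1 274.8 141.9] F [-0.08 -0.25 -0.04] w 0.2
tool y [ 0.311 -0.942  0.131] z [ 0.454  0.026 -0.891] yaw y -71.75
goal [398.7 280.3  68.9] d [ 27.6   5.5 -73. ] turn [-0.1  -0.99 -0.48] |t| 1.1
```

Joint 6 has reached its range limit. I'll push with the side face of the shut fingers instead, turned 90° the other way, which puts joint 6 mid-range.

```bash
python3 -c "
from kn import *
delta(kgoal(1.273,42,120),-1.273+np.pi/2);delta(kgoal(1.273,42,57),-1.273+np.pi/2)"
```

```text
goal [370.  276.2 125. ] d [ -1.    1.4 -16.9] turn [-41.56  -2.85  79.38] |t| 89.6
goal [399.6 277.4  69.4] d [ 28.5   2.7 -72.6] turn [-41.56  -2.85  79.38] |t| 89.6
```

```bash
python3 -m creep '{"xyz":[[0,0,0],[0,0,0],[0,0,0],[0,0,0],[0,0,0],[0,0,0],[0,0,0],[0,0,0],[0,0,0],[0,0,0],[0,0,0],[0,0,0],[0,0,0]],"turn":[[-3.78,-0.26,7.22],[-3.78,-0.26,7.22],[-3.78,-0.26,7.22],[-3.78,-0.26,7.22],[-3.78,-0.26,7.22],[-3.78,-0.26,7.22],[-3.78,-0.26,7.22],[-3.78,-0.26,7.22],[-3.78,-0.26,7.22],[-3.78,-0.26,7.22],[-3.78,-0.26,7.22],[0,0,0],[0,0,0]]}';python3 obs.py;  python3 -c "
from kn import *
delta(kgoal(1.273,42,57),-1.273+np.pi/2)"
```

```text
clock: 19.2
ee_pos: [371.2, 274.7, 142.4]
ee_rot: [0.191, 0.561, 0.792, 0.148]
force: [0.5, -0.2, -1.3]
width: -0.2
19.2 q [ 0.846  0.106  2.224 -0.682  0.565  1.046] pos [371.2 274.7 142.4] F [ 0.52 -0.23 -1.31] w -0.2
tool y [0.831 0.327 0.449] z [ 0.469  0.021 -0.883] yaw y 21.46
goal [399.6 277.4  69.4] d [ 28.3   2.8 -73.1] turn [-0.09 -0.01  0.15] |t| 0.2
```

```bash
python3 -m creep '{"xyz":[[5.6,0.6,-14.6],[5.6,0.6,-14.6],[5.6,0.6,-14.6],[5.6,0.6,-14.6],[5.6,0.6,-14.6],[0,0,0],[0,0,0]],"turn":[[0,0,0],[0,0,0],[0,0,0],[0,0,0],[0,0,0],[0,0,0],[0,0,0]]}';python3 obs.py;  python3 -c "
from kn import *
from plant import optics
delta(kgoal(1.273,42,57),-1.273+np.pi/2);
s=optics.snapshot('side')['frame']
p=P;th=1.273
c,M,_=cur()
L=[[keep(p,th,0),keep(p,th,218)],[keep(p,th,165,7),keep(p,th,165,37)],[c,c-60*M[:,2]]]
crop('side',s,205,140,100,100,6,'pics/k1.png',L)"
```

```text
clock: 19.9
ee_pos: [398.9, 277.6, 69.4]
ee_rot: [0.191, 0.56, 0.792, 0.148]
force: [0.8, 0.0, -0.4]
width: 0.1
19.9 q [ 0.795  0.269  2.282 -0.996  0.392  1.353] pos [398.9 277.6  69.4] F [ 0.82  0.04 -0.41] w 0.1
tool y [0.831 0.329 0.448] z [ 0.468  0.02  -0.883] yaw y 21.6
goal [399.6 277.4  69.4] d [ 0.7 -0.2 -0. ] turn [-0.01 -0.04  0.04] |t| 0.1
```

View pics/k1.png

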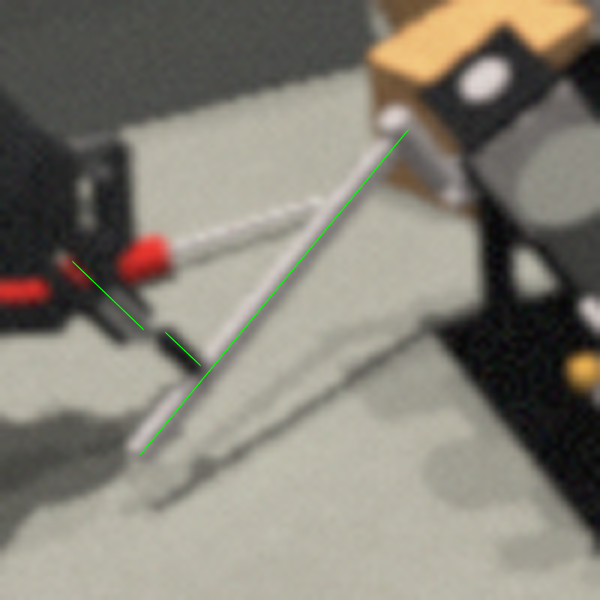

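```bash
cat > rows.py <<'E'
from kn import *
def rows(seq,z=57,p=P):
    c,M,_=cur()
    for th,gap in seq:
        g,G=goal(kgoal(th,gap,z),-th+np.pi/2,p)
        print(th,(g-c).round(1).tolist(),R.from_matrix(G@M.T).as_rotvec(degrees=True).round(2).tolist()); c,M=g,G
E
python3 -c "
from rows import *
rows([(1.273,34),(1.273,26),(1.273,20),(1.26,18)]+[(t,18) for t in np.round(np.linspace(1.2,0.3,13),3)])"
```

```text
1.273 [3.0, -7.9, 0.7] [-0.05, 0.0, 0.02]
1.273 [2.4, -7.6, 1.1] [0.0, 0.0, 0.0]
1.273 [1.8, -5.7, 0.8] [0.0, 0.0, 0.0]
1.26 [1.1, -4.0, 0.5] [-0.35, -0.02, 0.66]
1.2 [2.4, -9.6, 1.1] [-1.61, -0.07, 3.04]
1.125 [3.8, -11.7, 1.7] [-2.02, -0.09, 3.79]
1.05 [4.5, -11.4, 2.1] [-2.02, -0.09, 3.79]
0.975 [5.3, -11.0, 2.5] [-2.02, -0.09, 3.79]
0.9 [6.0, -10.5, 2.9] [-2.02, -0.09, 3.79]
0.825 [6.6, -10.0, 3.3] [-2.02, -0.09, 3.79]
0.75 [7.3, -9.4, 3.6] [-2.02, -0.09, 3.79]
0.675 [7.9, -8.8, 4.0] [-2.02, -0.09, 3.79]
0.6 [8.4, -8.1, 4.3] [-2.02, -0.09, 3.79]
0.525 [8.9, -7.4, 4.6] [-2.02, -0.09, 3.79]
0.45 [9.4, -6.6, 4.8] [-2.02, -0.09, 3.79]
0.375 [9.8, -5.8, 5.1] [-2.02, -0.09, 3.79]
0.3 [10.1, -4.9, 5.3] [-2.02, -0.09, 3.79]
```

```bash
python3 -m creep '{"xyz":[[3,-7.9,0.7],[2.4,-7.6,1.1],[1.8,-5.7,0.8],[1.1,-4,0.5],[2.4,-9.6,1.1],[3.8,-11.7,1.7],[0,0,0]],"turn":[[0,0,0],[0,0,0],[0,0,0],[-0.35,0,0.66],[-1.61,-0.07,3.04],[-2.02,-0.09,3.79],[0,0,0]]}'; python3 -c "
from kn import *
from plant import optics
delta(kgoal(1.125,18,57),-1.125+np.pi/2);
s=optics.snapshot('side')['frame']
t=optics.snapshot('top')['frame']
p=P;th=1.125
c,M,_=cur()
L=[[keep(p,th,0),keep(p,th,218)],[keep(p,th,165,7),keep(p,th,165,37)],[c,c-60*M[:,2]]]
crop('side',s,205,140,100,100,6,'pics/k2.png',L)
crop('top',t,190,170,100,100,6,'pics/k2t.png',L)"
```

```text
clock: 20.65
ee_pos: [413.3, 229.8, 75.5]
ee_rot: [0.202, 0.5, 0.832, 0.133]
force: [-0.7, -0.1, -0.0]
width: 0.1
goal [413.4 231.4  75.7] d [0.1 1.5 0.2] turn [ 0.03 -0.03  0.07] |t| 0.1
```

View pics/k2.png

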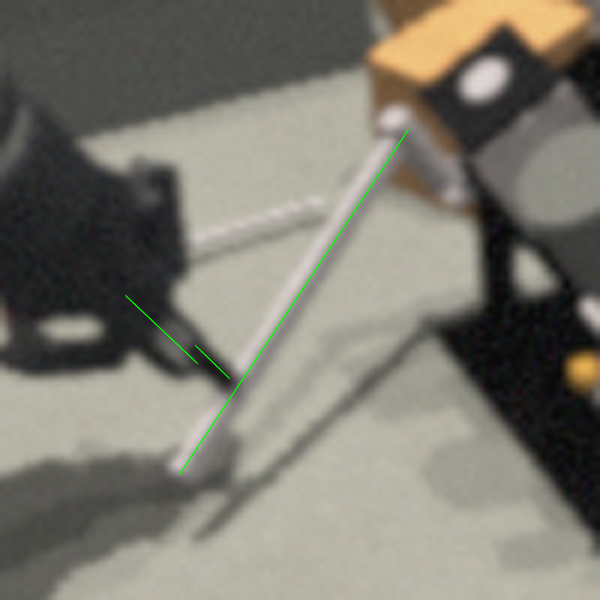

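View pics/k2t.png

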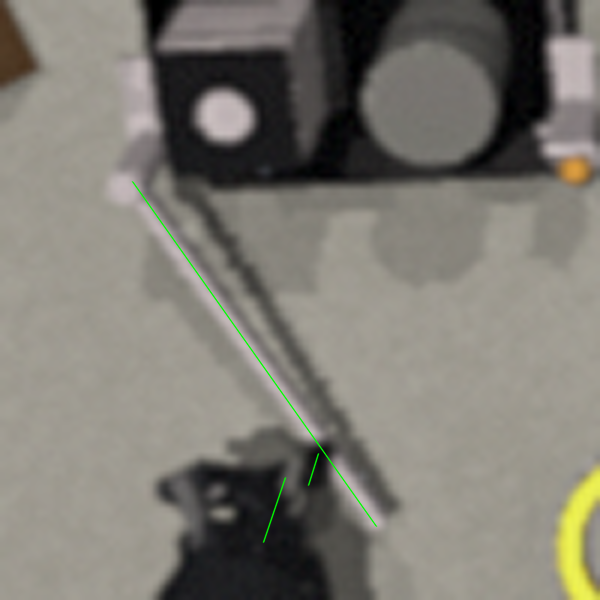

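The bar follows the fingers. It now lies near 1.12 rad, matching the overlay, with the knob at top-crop (320,465). Continuing the arc.

```bash
python3 -m creep '{"xyz":[[4.5,-11.4,2.1],[5.3,-11,2.5],[6,-10.5,2.9],[6.6,-10,3.3],[7.3,-9.4,3.6],[7.9,-8.8,4],[8.4,-8.1,4.3],[8.9,-7.4,4.6],[9.4,-6.6,4.8],[9.8,-5.8,5.1],[10.1,-4.9,5.3],[0,0,0]],"turn":[[-2.02,-0.09,3.79],[-2.02,-0.09,3.79],[-2.02,-0.09,3.79],[-2.02,-0.09,3.79],[-2.02,-0.09,3.79],[-2.02,-0.09,3.79],[-2.02,-0.09,3.79],[-2.02,-0.09,3.79],[-2.02,-0.09,3.79],[-2.02,-0.09,3.79],[-2.02,-0.09,3.79],[0,0,0]]}'; python3 -c "
from rows import *
from plant import optics
delta(kgoal(.3,18,57),-.3+np.pi/2);
s=optics.snapshot('side')['frame']
t=optics.snapshot('top')['frame']
p=P;th=.3
c,M,_=cur()
L=[[keep(p,th,0),keep(p,th,218)],[keep(p,th,165,7),keep(p,th,165,37)],[c,c-60*M[:,2]]]
crop('side',s,235,120,100,100,6,'pics/k3.png',L)
crop('top',t,200,150,100,100,6,'pics/k3t.png',L)
rows([(t,18) for t in(.24,.18,.14,.11,.09,.07,.055,.045,.035,.025,.015,.005,-.005)])
"
```

```text
clock: 21.95
ee_pos: [498.7, 137.5, 118.5]
ee_rot: [0.239, 0.125, 0.962, 0.041]
force: [-0.3, 0.2, -1.2]
width: -0.1
goal [497.6 137.5 118.2] d [-1.1 -0.  -0.3] turn [-0.01  0.12  0.11] |t| 0.2
0.24 [8.9, -3.2, 5.1] [-1.59, -0.08, 3.16]
0.18 [8.5, -2.8, 4.4] [-1.61, -0.07, 3.04]
0.14 [5.7, -1.5, 3.0] [-1.07, -0.05, 2.02]
0.11 [4.3, -1.0, 2.3] [-0.81, -0.04, 1.52]
0.09 [2.9, -0.6, 1.5] [-0.54, -0.02, 1.01]
0.07 [2.9, -0.5, 1.5] [-0.54, -0.02, 1.01]
0.055 [2.2, -0.3, 1.2] [-0.4, -0.02, 0.76]
0.045 [1.5, -0.2, 0.8] [-0.27, -0.01, 0.51]
0.035 [1.5, -0.2, 0.8] [-0.27, -0.01, 0.51]
0.025 [1.5, -0.2, 0.8] [-0.27, -0.01, 0.51]
0.015 [1.5, -0.1, 0.8] [-0.27, -0.01, 0.51]
0.005 [1.5, -0.1, 0.8] [-0.27, -0.01, 0.51]
-0.005 [1.5, -0.1, 0.8] [-0.27, -0.01, 0.51]
```

View pics/k3.png

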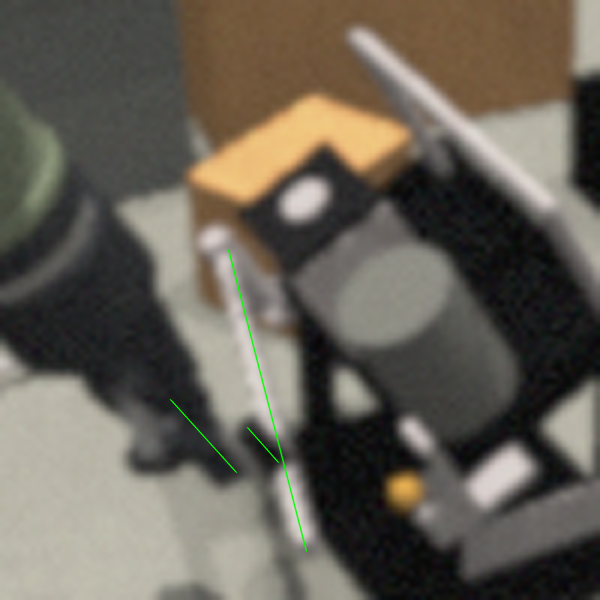

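View pics/k3t.png

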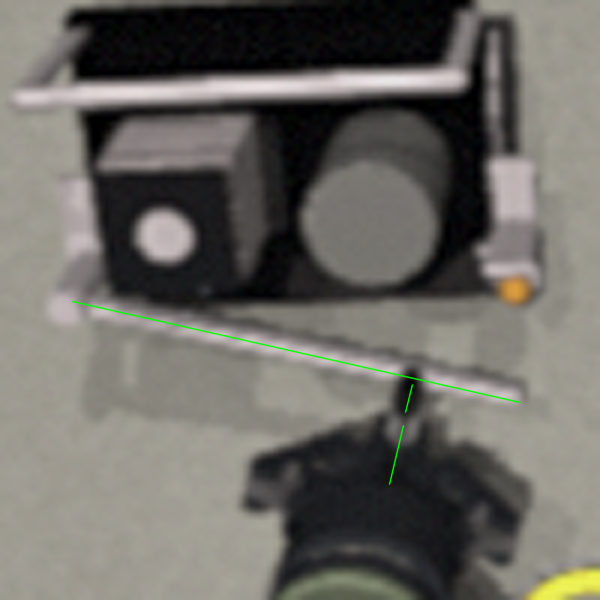

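Bar is at about 0.3 rad (end at top-crop (520,395)), slightly ahead of the overlay. Now towards the detent.

```bash
python3 -m creep '{"xyz":[[8.5,-3.2,4.7],[8.5,-2.8,4.4],[5.7,-1.5,3],[4.3,-1,2.3],[2.9,-0.6,1.5],[0,0,0]],"turn":[[-1.59,-0.08,3.1],[-1.61,-0.07,3.04],[-1.07,-0.05,2.02],[-0.81,-0.04,1.52],[-0.54,-0.02,1.01],[0,0,0]]}'; python3 -m creep '{"xyz":[[2.9,-0.5,1.5],[2.2,-0.3,1.2],[0,0,0]],"turn":[[-0.54,-0.02,1.01],[-0.4,-0.02,0.76],[0,0,0]]}'; python3 -m creep '{"xyz":[[1.5,-0.2,0.8],[1.5,-0.2,0.8],[0,0,0]],"turn":[[-0.27,0,0.51],[-0.27,0,0.51],[0,0,0]]}'
```

```text
clock: 22.65
ee_pos: [526.7, 128.4, 133.1]
ee_rot: [0.241, 0.022, 0.97, 0.016]
force: [-0.5, -0.2, 0.8]
width: 0.0
clock: 22.95
ee_pos: [528.4, 127.1, 133.7]
ee_rot: [0.238, 0.006, 0.971, 0.011]
force: [-8.0, 3.0, 0.2]
width: -0.1
clock: 23.25
ee_pos: [529.1, 126.5, 133.9]
ee_rot: [0.236, -0.004, 0.972, 0.008]
force: [-12.4, 4.3, 0.1]
width: -0.0
```

```bash
python3 -m creep '{"xyz":[[1.5,-0.2,0.8],[1.5,-0.2,0.8],[0,0,0]],"turn":[[-0.27,0,0.51],[-0.27,0,0.51],[0,0,0]]}'; python3 -m creep '{"xyz":[[1.5,-0.1,0.8],[1.5,-0.1,0.8],[0,0,0]],"turn":[[0,0,0],[0,0,0],[0,0,0]]}'; python3 -c "
from rows import *
from plant import optics
delta(kgoal(0,18,57),np.pi/2);
s=optics.snapshot('side')['frame']
t=optics.snapshot('top')['frame']
p=P;th=.0
c,M,_=cur()
L=[[keep(p,th,0),keep(p,th,218)],[keep(p,th,165,7),keep(p,th,165,37)],[c,c-60*M[:,2]]]
crop('side',s,235,120,100,100,6,'pics/k4.png',L)
crop('top',t,200,150,100,100,6,'pics/k4t.png',L)
"
```

```text
clock: 23.55
ee_pos: [533.3, 126.0, 136.2]
ee_rot: [0.237, -0.014, 0.971, 0.006]
force: [-8.1, 0.0, 0.2]
width: 0.2
clock: 23.85
ee_pos: [540.4, 126.4, 140.3]
ee_rot: [0.241, -0.014, 0.97, 0.007]
force: [-2.5, -0.3, -2.3]
width: 0.1
goal [540.5 126.7 140.8] d [0.1 0.3 0.4] turn [-0.34 -0.14  0.72] |t| 0.8
```

View pics/k4.png

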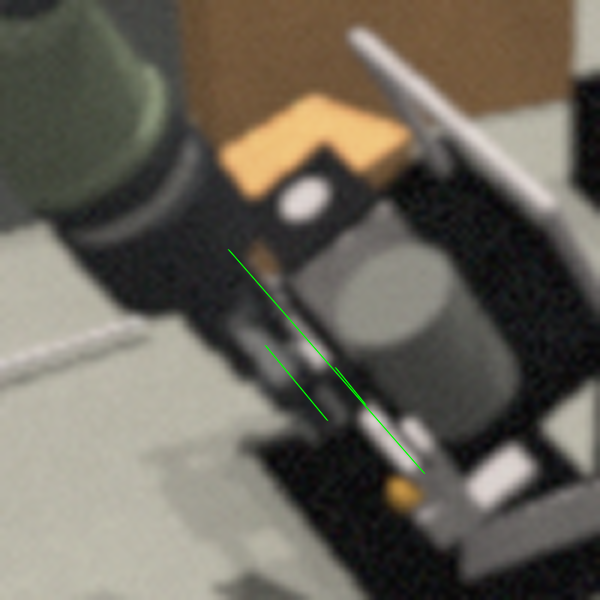

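View pics/k4t.png

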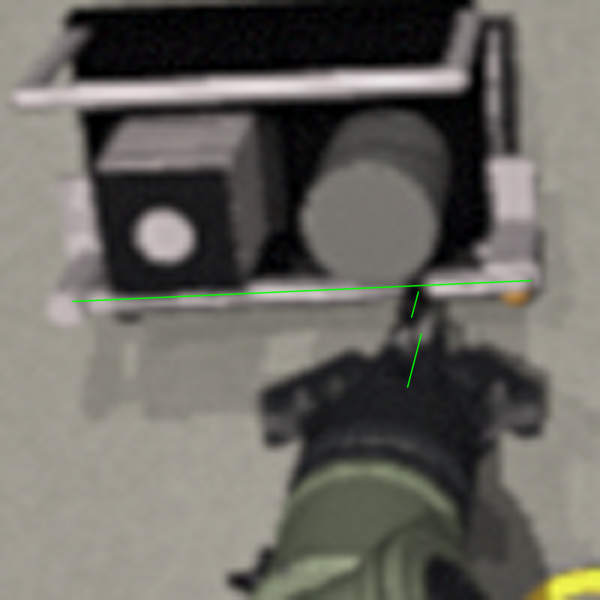

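The TCP jumped forward as the force dropped, and the bar end sits over the ball at the catch, top-crop (515,285). A small push will confirm the end stop.

```bash
python3 -m creep '{"xyz":[[1,0,0.5],[0,0,0]],"turn":[[0,0,0],[0,0,0]]}'; python3 -m creep '{"xyz":[[1,0,0.5],[1,0,0.5],[0,0,0]],"turn":[[0,0,0],[0,0,0],[0,0,0]]}'
```

```text
clock: 24.15
ee_pos: [540.5, 126.3, 140.3]
ee_rot: [0.24, -0.014, 0.971, 0.007]
force: [-6.9, 3.2, -1.8]
width: 0.1
clock: 24.45
ee_pos: [540.7, 126.2, 140.2]
ee_rot: [0.238, -0.014, 0.971, 0.006]
force: [-12.7, 5.4, -0.7]
width: -0.1
```

It is against the stop: force rises and nothing moves. Backing off.

```bash
python3 -m creep '{"xyz":[[-4,0,-2],[-9,0,-4.5],[-14,0,0],[-20,0,20],[-25,0,35],[-25,0,35],[-25,0,35],[-25,0,35],[-30,-20,10],[-30,-40,0],[-20,-40,0],[0,-40,0],[0,-40,0],[0,-40,0],[0,0,0],[0,0,0],[0,0,0]],"turn":[[0,0,0],[0,0,0],[0,0,0],[0,0,0],[0,0,0],[0,0,0],[0,0,0],[0,0,0],[0,0,0],[0,0,0],[0,0,0],[0,0,0],[0,0,0],[0,0,0],[0,0,0],[0,0,0],[0,0,0]]}'; python3 -c "
from rows import *
from plant import optics
s=optics.snapshot('side')['frame']
t=optics.snapshot('top')['frame']
cv2.imwrite('pics/fs.png',s);cv2.imwrite('pics/ft.png',t)
p=P;th=.0
o,Rt=trayT(P)
q=np.array([[1,1],[-1,1],[-1,-1],[1,-1],[1,1]])*30
L=[np.array([o+Rt@[a,b+46,h] for a,b in q]) for h in(0.,80.)]
L+=[[keep(p,th,0),keep(p,th,218)],[keep(p,th,165,7),keep(p,th,165,37)]]
crop('side',s,235,120,100,100,6,'pics/f1.png',L)
crop('top',t,200,140,100,90,6,'pics/f1t.png',L)
"; python3 obs.py
```

```text
clock: 26.15
ee_pos: [320.0, -65.8, 304.9]
ee_rot: [0.238, -0.015, 0.971, 0.007]
force: [0.8, 0.2, -0.5]
width: 0.4
26.25 q [-0.456 -0.376  2.137  0.274  0.97  -2.169] pos [320.3 -65.  305. ] F [-0.17  0.44  0.47] w 0.0
tool y [-0.036  0.999  0.006] z [ 0.462  0.022 -0.887] yaw y 92.04
```

View pics/f1.png

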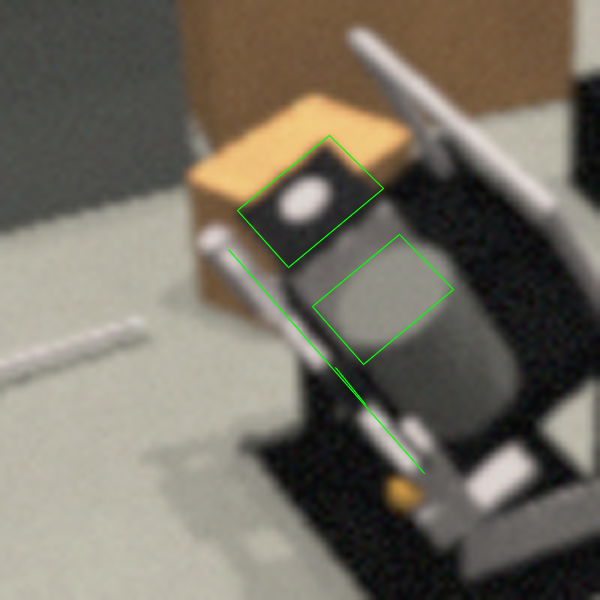

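View pics/f1t.png

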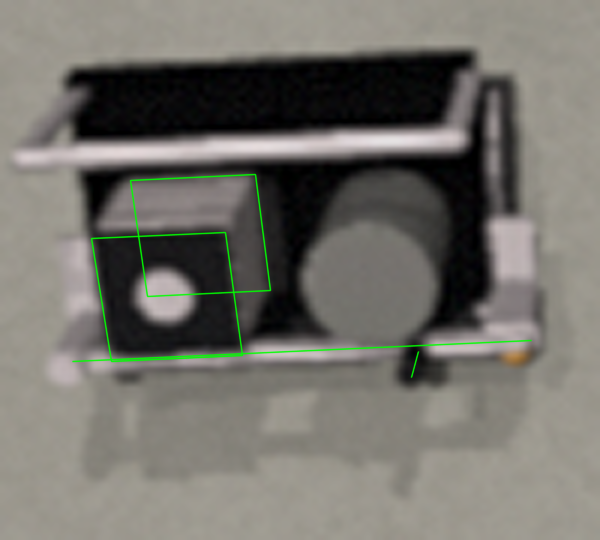

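View pics/fs.png

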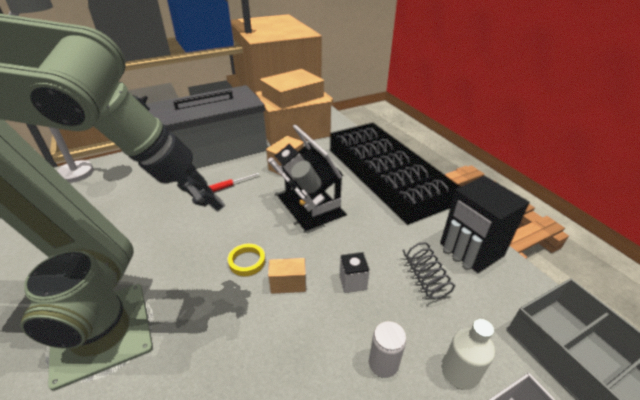

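View pics/ft.png

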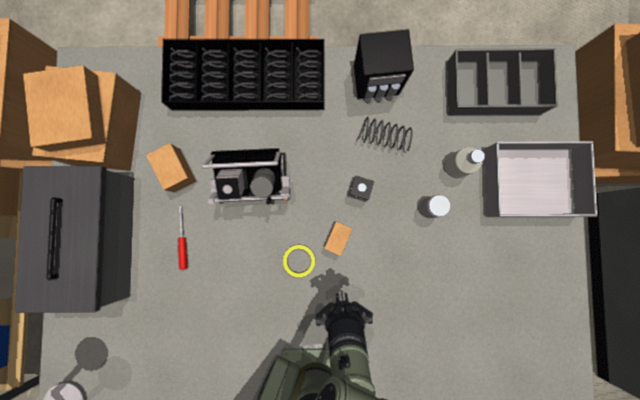

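```bash
python3 -c "
from plant import job
print(job.hand_in())"
```

```text
the job is handed in; nothing more can be done
None
```

I stood the full canister in the free left bay, shut the keeper bar into its detent and handed the job in at about 26 s. No verdict was reported.

**Which canister:** I lifted both. The far one weighed about 1.5–2 N, so it was the empty one, and I set it back upright where it had been. The near one weighed about 6 N, so it was the full one.

**Placing:** I lowered it square to the tray floor until it touched, pressing about 14 N at most, then let go. In both last pictures its lid is within about 1 px (3 mm) of where a canister centred in the bay should appear. From the bay's rubber pad, I estimate it sits about 1–2 mm up the slope from centre.

**Keeper bar:** I pushed the knob round with the fingers shut. Resistance peaked at about 13 N, then dropped as the bar jumped forward. A further push raised the force to about 14 N with no movement, so it is on the end stop. In the last picture the bar is parallel to the th = 0 line within about 0.01 rad.

**What went wrong on the way:**
- **Rail contact:** opening the gripper fully in the bay made a finger knuckle press the guard rail with about 13 N and pushed the tool back about 6 mm. I closed the fingers to 72 mm and backed out. The canister had not moved.
- **Joint 6 limit:** my first approach to the knob brought joint 6 to 2.558 rad (limit 2.56). I turned the tool the other way before going on.

**Last look:** the tube and the things lying about look unmoved, and the robot touches nothing (wrist force under 1 N).

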